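Level the luthier's work stand and keep the spirit level pressed

ROBOT

A 6-joint arm with a two-finger parallel gripper is mounted at the origin on the work surface. World frame = base frame: x ahead of the robot, y to its left, z up, the work surface at z = 0. Lengths are in m, angles in rad, forces in N, time in s.
With the tool pointing down it reaches from about 0.35 to 0.975 m from the base axis. Payload 7.1 kg.
Tool frame: the origin (TCP) lies midway between the tips of the shut fingers; the grasp point (between the pads) lies 19 mm behind it; z points along the fingers, y is the line along which they close (so a half turn about z gives the same grasp; the last joint's range is limited). The gripper opens to 88 mm and grips with 3 to 60 N. Pads are 20 mm wide; open, the fingers measure 115 mm over their backs; the gripper's body (75 mm by 178 mm) begins 61 mm behind the grasp point.
Start: joints at [-1.126, 0.423, 1.63, -0, 1.089, -0.019], TCP at [0.28, -0.559, 0.223] pointing down, gripper open.
Joint ranges: [-3, 3], [-0.9, 2.11], [0.09, 2.58], [-1.31, 4.45], [0.11, 2.69], [-2.54, 2.54]. Speed limits (rad/s): [2.39, 2.39, 3.01, 3.14, 3.14, 3.14].

INTERFACE

Orientations are given as a unit quaternion [x, y, z, w].
In Python, from bench import arm gives the robot as it stands. The module is installed in compiled form; this text tells all that it offers.
- The arm moves only by the tool carry_out, never from a script. Its argument "deltas" is a list of rows, each a list of 3 entries, a list of its own where there are three numbers: the shift along the tool's x, y, z in m, then the turn, a rotation vector about the tool's x, y, z in rad, then the closure, from -1 (fully open) to 1 (shut). A call has 1 to 10 rows; each row is the pose to reach, as a shift and turn from the pose commanded when the call began, along the tool's axes at that moment; what a row does not reach only later rows make up. A row lasts 1/8 s, in which the tool goes at most 62.5 mm and 10.7 degrees, less where a joint would pass 70% of its speed; a pose out of reach is approached as far as the arm can. A call with a gripper value outside its range is refused whole. The fingers move at their own pace and stop on an object; the grip force is fixed at half the most. Time passes only in rows, so rows that repeat a pose let the fingers close. It gives the time, the measured TCP pose, the force, the opening and the grip force at its end, in the units of the state.
- arm.sense(): the state, without advancing time (a new reading comes with each control period).
- arm.capture(name): name is "scene" or "top" or "wrist"; returns the picture (420x560x3 uint8, red, green, blue); there is no depth.
- arm.camera_info(name): a dict with "intrinsics" (3x3 intrinsics, pixels), "camera_from_world" (4x4, takes a point from world to camera coordinates); the wrist camera has in their place "hand_eye" (4x4, takes a point from camera to tool coordinates, whose origin is the TCP and whose axes are the flange's). Camera axes: x right, y down, z forward; pixel columns grow to the right and rows downward; lengths in m; the calibration is good to about 2 mm. The wrist camera is an equidistant fisheye: a pixel r from the principal point sees the ray r / f radians off the axis. A picture is of the moment at which its call begins: read the wrist's pose just before it. camera_info takes no time and is no camera call.
- arm.sign_off(): hands the job in; it is judged then, once.
Trained networks look in the newest picture that a camera, given by its name, has taken for a name from the list of things; names that differ only in an ending like _2 or _b are one class to them, and where a whole thing is asked for, a point or a joint stands for the part that bears it (a point fixed in the world has none). Each returns a list of dicts, best first, with "score" (0 to 1); they miss things now and then, are a little off and sometimes report something else, mostly with a low value. They report only what shows in the picture. A call takes as long as a camera call. They do not tell look-alikes from the thing itself.
- arm.silhouettes(thing, camera): "pixels" (420x560 bool, what is visible of it) and "location" ([column, row] in pixels, amid what is visible of it).
The state is a dict: "t": time; "joints": joint angles; "qvel": joint speeds; "effort": joint torques, N m; "eef_pos": TCP position; "tool_rot": TCP orientation; "contact_force": force on the tool from outside, world axes, zero at the start; "moment": the same for the moment, N m; "width": opening from 0.0 (shut) to 1.0 (fully open); "finger_force": force on a finger pad.
Only numpy, scipy, OpenCV 4.12 (cv2) and the standard library are available. Lean on these libraries where they do the work, as an engineer would, in place of code of your own. Each camera call takes 0.05 s, during which the arm holds its last target. There are 200 camera calls.

TASK

Lay the spirit level, vial up, lengthwise flat on the plywood deck of the stand, between its hinge and the foot's knob, and let go of it; then turn the wing knob of the levelling foot until the bubble rests between the two lines and leave it there. Finally press the level gently down onto the deck and finish while still pressing it, with the bubble still between its lines. Do not slam the level down, and leave everything else on the bench where it is.

Things in the scene. Friction and masses are not known exactly. Their poses are not given: they have to be found in the camera images.
- level: aluminium spirit level with black trim, a bar 160 mm long (x), 26 wide (y), 40 high (z), about 0.22 kg; origin at the centre of its underside, z up. On its top, in the middle, lies a green vial 60 mm long, standing 8 mm above the top face, with two black lines 21 mm apart. Grasp it across its width from above. It starts upright on the bench; it works either way round.
- vial_mid (a point): the middle between the two lines on top of the vial, 48 mm above the level's underside; axes as the level's
- bubble_mid (a point): the top of the pale bubble (16 mm long) in the vial. It moves along the level's x and shows how far the level is out of level: it goes to the HIGH end, 8.7 mm per degree of tilt, up to 18 mm from the middle. Centred (between the lines) means within 2.5 mm of vial_mid along x; it settles within half a second.
- stand: levelling stand, fixed to the bench: a steel base 300 x 140 mm with a plywood deck above it, hinged to the base at one end and carried by the foot at the other; origin on the bench under its centre, x from the hinge end to the foot end. At the start the deck's foot end is 0.6 to 1.7 degrees too low.
- deck_spot (a point): point on the deck's top face, on its centre line, where the middle of the level should go (4 cm either way is fine); x along the deck towards the foot, z normal to it, about 57 mm above the bench. The deck is 300 x 140 x 12 mm: it reaches 100 mm from here towards the hinge (-x; hinge axis at 85 mm) and 200 mm towards the foot (knob at 165 mm).
- foot_grip (a point): grip point of the foot's black wing knob: on its axis, 29 mm above the deck's top and 12 mm below the top of the wing. The wing is an upright bar 46 mm long (this point's x), 12 thick (y), 28 high, on a disc of 38 mm diameter and 10 mm height; the point turns with the knob. Pinch it across its thickness from above.
- foot (a joint): angle of the foot's knob, rad; grows as it turns clockwise seen from above, which RAISES the deck's foot end 3 mm per rad (0.69 degrees; the bubble of a level lying lengthwise moves 6 mm per rad towards the foot). Friction, about 0.1 N m, holds it. Range -0.6 to 4.8; level is 1 to 2.4 rad clockwise of the start: find it with the bubble.
- screwdriver: screwdriver lying between the level and the stand, about 200 mm long. Leave it alone; origin at its underside.
- tape: open cardboard roll, 96 mm across, 24 mm high, lying flat near the robot. Leave it alone; origin at its underside.
- glue: white glue bottle, 48 mm across, 150 mm high, beyond the level. Leave it alone; origin at its underside.
- cork_block: cork sanding block 110 x 60 x 35 mm, beyond the stand. Leave it alone; origin at its underside.
- brush: brush lying at the right. Leave it alone; origin at its underside.
- parts_cup: steel bowl, 80 mm across, 50 mm high, beyond the stand. Leave it alone; origin at its underside.
- neck_blank: dark wooden neck blank 260 x 55 x 22 mm, lying at the left of the stand. Leave it alone; origin at its underside.
There are look-alikes about, which are no part of the job. What is shaped like the level but orange is not meant.

How it is judged:
By the outcome, as a careful person would: the job done as asked, in the order asked, and still so for the second after the job is handed in, while the arm keeps its last pose, push and grip.
It also fails if it takes over 72 s, if anything falls off the work surface, if the arm or the gripper's body presses on something with over 40 N, if the wrist force passes 120 N, or if a joint passes its speed limit or range.

## Working session

There is one attempt and no reset: what is moved stays moved. The work goes in short steps, Python scripts to look and compute and a tool call to move; the robot and the scene stay as the last step left them, time stands still between calls to the robot, and variables do not carry over. Pictures are saved under pics/ and viewed, at most 10 in all, crops included, and the job is handed in when it is done.

Besides the shell and the picture viewer there is one more tool, called by a JSON object that holds its "method" and its "body". carry_out: Moves the arm, as the interface text tells. Its arguments: {"type":"object","properties":{"deltas":{"type":"array","items":{"type":"array"}}},"required":["deltas"]}

```bash
mkdir -p pics
cat > h.py <<'E'
import numpy as np, cv2
from bench import arm
from scipy.spatial.transform import Rotation as R
def snap(n,f):
    im=arm.capture(n); cv2.imwrite('pics/'+f,im[:,:,::-1]); return im
def ray(n,px):
    i=arm.camera_info(n); K=np.array(i['intrinsics'])
    if n=='wrist':
        s=arm.sense(); T=np.eye(4); T[:3,:3]=R.from_quat(s['tool_rot']).as_matrix(); T[:3,3]=s['eef_pos']
        M=T@np.array(i['hand_eye']); x=(px[0]-K[0,2])/K[0,0]; y=(px[1]-K[1,2])/K[1,1]; r=np.hypot(x,y)+1e-9
        d=np.array([np.sin(r)*x/r,np.sin(r)*y/r,np.cos(r)])
    else:
        M=np.linalg.inv(np.array(i['camera_from_world'])); d=np.linalg.inv(K)@[px[0],px[1],1]
    d=M[:3,:3]@d; return M[:3,3],d/np.linalg.norm(d)
def atz(n,px,z):
    o,d=ray(n,px); return o+d*(z-o[2])/d[2]
def tri(rs):
    A=0;b=0
    for o,d in rs:
        P=np.eye(3)-np.outer(d,d);A=A+P;b=b+P@o
    x=np.linalg.solve(A,b); return x,[float(np.linalg.norm((np.eye(3)-np.outer(d,d))@(x-o))) for o,d in rs]
def proj(n,X):
    i=arm.camera_info(n);p=np.array(i['camera_from_world'])@[*X,1];p=np.array(i['intrinsics'])@p[:3];return p[:2]/p[2]
E
python3 - <<'E'
from h import *
np.set_printoptions(precision=3,suppress=True)
ims={}
for n in('scene','top'): ims[n]=snap(n,n+'0.png')
cv2.imwrite('pics/both.png',cv2.resize(np.vstack([ims['top'],ims['scene']])[:,:,::-1],(400,600)))
for n in('scene','top'):
    i=arm.camera_info(n);print(n,i['intrinsics'],np.linalg.inv(i['camera_from_world']))
    for t in('level','vial_mid','bubble_mid','stand','foot_grip','foot','screwdriver'):
        for d in arm.silhouettes(t,n)[:3]:
            m=d['pixels'].astype(np.uint8)
            print(n,t,round(d['score'],2),np.round(d['location'],1),m.sum(),cv2.minAreaRect(cv2.findNonZero(m)) if m.sum() else '')
s=arm.sense();print(s); print(arm.camera_info('wrist'))
E
```

```text
scene [[526.911   0.    282.908]
 [  0.    526.911 217.51 ]
 [  0.      0.      1.   ]] [[ 0.67   0.569 -0.477  1.362]
 [ 0.742 -0.504  0.442 -0.755]
 [ 0.012 -0.65  -0.76   1.41 ]
 [ 0.     0.     0.     1.   ]]
scene level 0.83 [198.4 266.6] 509 ((196.84765625, 268.444091796875), (48.39070510864258, 11.191859245300293), 49.89909744262695)
scene level 0.76 [238.8 306.8] 741 ((241.51724243164062, 307.7931213378906), (13.741456031799316, 54.965824127197266), 68.19859313964844)
scene vial_mid 0.87 [240.6 307.8] 798 ((240.79290771484375, 307.5052795410156), (15.91746997833252, 55.389366149902344), 67.28559112548828)
scene vial_mid 0.67 [196.3 265.3] 481 ((196.89456176757812, 268.5803527832031), (47.612274169921875, 11.401188850402832), 52.69605255126953)
scene stand 0.68 [301.5 211.9] 3170 ((300.52001953125, 210.63998413085938), (43.599998474121094, 83.19998931884766), 36.869895935058594)
scene foot 0.69 [364.6 162.6] 807 ((362.69720458984375, 161.14039611816406), (64.71440887451172, 13.71787166595459), 28.739797592163086)
scene foot 0.66 [318.7 180. ] 144 ((317.75, 181.75), (13.1397819
[... 1579 characters left out ...]
,  1.089, -0.019]), 'qvel': array([-0.001,  0.   , -0.001, -0.   ,  0.001,  0.   ]), 'effort': array([ -0.001, -54.451, -27.403,   0.064,   0.017,  -0.   ]), 'eef_pos': array([ 0.28 , -0.559,  0.223]), 'tool_rot': array([ 0.973,  0.23 , -0.   , -0.   ]), 'contact_force': array([-1.464, -0.412, -0.18 ]), 'moment': array([ 0.005, -0.021, -0.009]), 'finger_force': 0.0, 'width': 1.0014831755937255}
{'intrinsics': array([[325.192,   0.   , 281.676],
       [  0.   , 325.192, 208.033],
       [  0.   ,   0.   ,   1.   ]]), 'hand_eye': array([[ 0.001, -0.967, -0.255,  0.07 ],
       [ 1.   ,  0.001,  0.001,  0.001],
       [-0.001, -0.255,  0.967, -0.162],
       [ 0.   ,  0.   ,  0.   ,  1.   ]])}
```

View pics/top0.png

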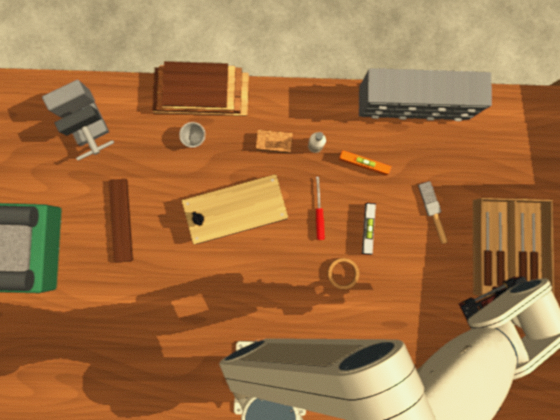

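View pics/scene0.png

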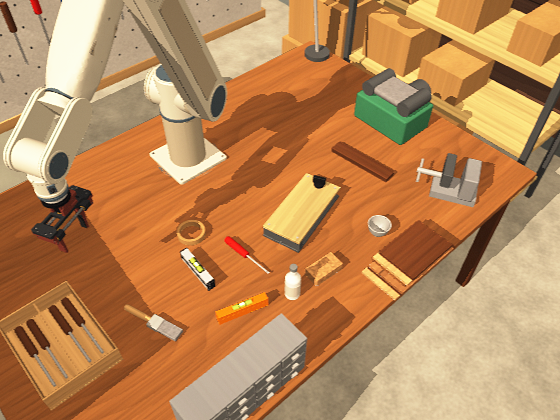

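The top view shows two bars: an orange one at (364,162) and an aluminium/black one at (369,229). In the scene view they are at (241,308) and (197,268). The aluminium one fits the description. The knob is at (198,218) in top and (319,181) in scene, and the deck runs from there to the right. Next I'll confirm the level in a crop and triangulate.

Run:
```python
from h import *
np.set_printoptions(precision=4,suppress=True)
a=cv2.imread('pics/top0.png');b=cv2.imread('pics/scene0.png')
cv2.imwrite('pics/crop1.png',np.hstack([cv2.resize(a[140:265,325:425],(400,500),interpolation=2),cv2.resize(b[230:330,160:240],(400,500),interpolation=2)]))
print('level',tri([ray('top',(368.7,228.8)),ray('scene',(197,266))]))
print('knob',tri([ray('top',(198,218)),ray('scene',(319,180.5))]))
# deck corners top
for p in[(183,198),(194,243),(277,177),(288,215)]: print(atz('top',p,.055))
# level axis
print(atz('top',(370,204),.04),atz('top',(368,253),.04))
for p in [(342,273),(318,178),(321,239)]: print(atz('top',p,.02))
```

```text
level (array([ 0.4634, -0.2927,  0.0274]), [0.0005401873070671518, 0.000540187307067206])
knob (array([0.4806, 0.2332, 0.0754]), [0.0007328925624491108, 0.0007328925624491254])
[0.5412 0.2839 0.055 ]
[0.4046 0.2448 0.055 ]
[ 0.6142 -0.0024  0.055 ]
[ 0.4978 -0.0393  0.055 ]
[ 0.5398 -0.2939  0.04  ] [ 0.388  -0.2895  0.04  ]
[ 0.3237 -0.2129  0.02  ]
[ 0.6193 -0.1322  0.02  ]
[ 0.4275 -0.1454  0.02  ]
```

View pics/crop1.png

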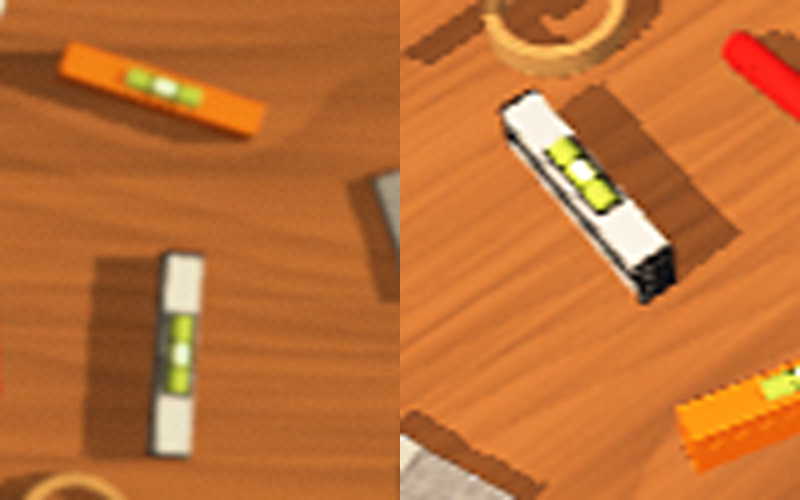

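The crop confirms it: the level is the white and black aluminium bar at top (370,229) / scene (197,264). The orange bar is the look-alike. I'll move the wrist camera above the level.

{"method": "carry_out", "body": {"deltas": [[[0.05, -0.028, 0.004], [0, 0, 0.08], -1], [[0.1, -0.055, 0.008], [0, 0, 0.16], -1], [[0.15, -0.083, 0.01], [0, 0, 0.25], -1], [[0.2, -0.11, 0.015], [0, 0, 0.34], -1], [[0.25, -0.138, 0.02], [0, 0, 0.43], -1], [[0.283, -0.156, 0.02], [0, 0, 0.494], -1], [[0.283, -0.156, 0.02], [0, 0, 0.494], -1], [[0.283, -0.156, 0.02], [0, 0, 0.494], -1]]}}

```text
t: 1.8
eef_pos: [0.4628, -0.2932, 0.2028]
tool_rot: [1.0, -0.015, -0.0, 0.0]
contact_force: [-0.2, 0.5, 0.0]
width: 1.002
finger_force: 0.0
```

```bash
cat >> h.py <<'E'
def look(f,things):
    s=arm.sense(); im=snap('wrist',f); print('t',s['t'],'p',np.round(s['eef_pos'],4),'yaw',np.degrees(yaw(s)),'F',np.round(s['contact_force'],1),'w',s['width'])
    for t in things:
        for d in arm.silhouettes(t,'wrist')[:2]:
            m=d['pixels'].astype(np.uint8); print(t,round(d['score'],2),np.round(d['location'],1),m.sum(),cv2.minAreaRect(cv2.findNonZero(m)) if m.sum() else '')
    return im
def yaw(s):
    x=R.from_quat(s['tool_rot']).as_matrix()[:,0]; return np.arctan2(x[1],x[0])
E
python3 - <<'E'
from h import *
im=look('w1.png',['level','vial_mid','bubble_mid'])
for X in [(.4634,-.2927)]: print(arm.sense()['joints'],arm.sense()['tool_rot'])
E
```

```text
t 1.8 p [ 0.4628 -0.2932  0.2028] yaw -1.6643445281472555 F [-0.2  0.5  0. ] w 1.0017103514371435
level 0.97 [293.6   9.9] 2121 ((266.0, 14.5), (29.0, 146.0), 90.0)
level 0.96 [280.5 185.2] 3987 ((281.048095703125, 184.84197998046875), (27.78543472290039, 152.0810546875), 1.6602823734283447)
vial_mid 0.86 [282.7 183.9] 3765 ((281.0674133300781, 185.20785522460938), (25.841766357421875, 151.169921875), 1.6846843957901)
vial_mid 0.69 [296.    9.1] 2112 ((265.5, 14.5), (29.0, 147.0), 90.0)
bubble_mid 0.22 [449.3 117. ] 4120 ((455.45086669921875, 131.09446716308594), (164.16676330566406, 35.43312454223633), 72.47442626953125)
[-5.87810536e-01  3.35809223e-01  1.81811024e+00 -1.34124512e-04
  9.87645445e-01  1.01463885e+00] [ 9.99875345e-01 -1.57889460e-02 -1.86354668e-05  5.45796117e-05]
```

View pics/w1.png

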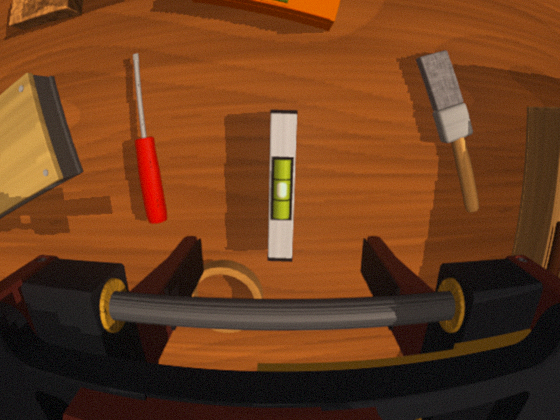

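The wrist view shows the level's top from (284,111) to (280.5,260), with the vial at (282.5,188). The tape roll is close to its near end, at (227,290).

Run:
```python
from h import *
np.set_printoptions(precision=4,suppress=True)
a=atz('wrist',(284,111.5),.04);b=atz('wrist',(280.5,259.5),.04);d=a-b
print(a,b,np.linalg.norm(d),np.degrees(np.arctan2(d[1],d[0])),(a+b)/2)
print(atz('wrist',(282.5,188),.048))
print(tri([ray('wrist',(282.5,188)),ray('top',(370,228.8)),ray('scene',(197,264.4))]))
for p in[(200,262),(260,300),(227,262)]:print(atz('wrist',p,.024))
```

```text
[ 0.5451 -0.2991  0.04  ] [ 0.3892 -0.2907  0.04  ] 0.156130804782121 -3.0779680386238653 [ 0.4671 -0.2949  0.04  ]
[ 0.4695 -0.2953  0.048 ]
(array([ 0.4654, -0.2943,  0.0381]), [0.0023535498237481625, 0.002738623111588009, 0.0020022519732143004])
[ 0.3804 -0.1961  0.024 ]
[ 0.3288 -0.264   0.024 ]
[ 0.3802 -0.2285  0.024 ]
```

{"method": "carry_out", "body": {"deltas": [[[0.004, 0.001, 0.05], [0, 0, 0.02], -1], [[0.004, 0.001, 0.1], [0, 0, 0.02], -1], [[0.004, 0.001, 0.15], [0, 0, 0.02], -1], [[0.004, 0.001, 0.18], [0, 0, 0.02], -1], [[0.004, 0.001, 0.19], [0, 0, 0.02], -1], [[0.004, 0.001, 0.19], [0, 0, 0.02], 1], [[0.004, 0.001, 0.19], [0, 0, 0.02], 1], [[0.004, 0.001, 0.19], [0, 0, 0.02], 1], [[0.004, 0.001, 0.19], [0, 0, 0.02], 1], [[0.004, 0.001, 0.19], [0, 0, 0.02], 1]]}}

```text
t: 3.25
eef_pos: [0.4671, -0.294, 0.0131]
tool_rot: [1.0, -0.025, 0.0, 0.0]
contact_force: [0.2, -0.4, -0.1]
width: 0.473
finger_force: 0.0
```

{"method": "carry_out", "body": {"deltas": [[[0, 0, 0], [0, 0, 0], 1], [[0, 0, 0], [0, 0, 0], 1], [[0, 0, 0], [0, 0, 0], 1], [[0, 0, 0], [0, 0, 0], 1], [[0, 0, 0], [0, 0, 0], 1], [[0, 0, 0], [0, 0, 0], 1]]}}

```text
t: 4.0
eef_pos: [0.4669, -0.2938, 0.0127]
tool_rot: [1.0, -0.025, -0.0, -0.0]
contact_force: [-0.1, 2.6, 2.6]
width: 0.296
finger_force: 30.0
```

{"method": "carry_out", "body": {"deltas": [[[0, 0, -0.03], [0, 0, 0], 1], [[0, 0, -0.09], [0, 0, 0], 1], [[0.005, -0.04, -0.15], [0, 0, -0.15], 1], [[0.01, -0.09, -0.17], [0, 0, -0.32], 1], [[0.015, -0.135, -0.17], [0, 0, -0.49], 1], [[0.02, -0.18, -0.17], [0, 0, -0.66], 1], [[0.025, -0.225, -0.17], [0, 0, -0.83], 1], [[0.03, -0.27, -0.17], [0, 0, -1.0], 1], [[0.035, -0.315, -0.17], [0, 0, -1.17], 1], [[0.0415, -0.3715, -0.17], [0, 0, -1.34], 1]]}}

```text
t: 5.25
eef_pos: [0.5269, 0.076, 0.1823]
tool_rot: [0.798, 0.603, -0.0, 0.0]
contact_force: [0.7, -0.1, -2.7]
width: 0.292
finger_force: 30.0
```

{"method": "carry_out", "body": {"deltas": [[[0, 0, 0], [0, 0, -0.17], 1], [[0, 0, 0], [0, 0, -0.34], 1], [[0, 0, 0], [0, 0, -0.5], 1], [[0, 0, 0], [0, 0, -0.56], 1], [[0, 0, 0], [0, 0, -0.56], 1], [[0, 0, 0], [0, 0, -0.56], 1]]}}

```text
t: 6.0
eef_pos: [0.5268, 0.0749, 0.1824]
tool_rot: [0.602, 0.798, -0.0, -0.0]
contact_force: [-0.5, 0.3, -1.7]
width: 0.292
finger_force: 30.0
```

Run:
```python
from h import *
im=look('w2.png',['stand','foot_grip','level','foot'])
snap('top','top1.png');snap('scene','scene1.png')
for n in('top','scene'):
  for t in('stand','foot_grip'):
    for d in arm.silhouettes(t,n)[:2]: 
        m=d['pixels'].astype(np.uint8); print(n,t,d['score'],d['location'],cv2.minAreaRect(cv2.findNonZero(m)))
print(arm.sense()['joints'])
```

```text
t 6.0 p [0.5268 0.0749 0.1824] yaw 105.91015394762532 F [-0.5  0.3 -1.7] w 0.2915066688097078
stand 0.68 [288.  92.] 28873 ((283.0, 133.0), (266.0, 156.0), 90.0)
foot_grip 0.9 [279.6  14.3] 1724 ((281.5, 18.5), (37.0, 59.0), 90.0)
foot 0.77 [279.8  15.5] 1682 ((281.5, 18.0), (59.0, 36.0), 0.0)
top stand 0.75 [209.9, 215.1] ((234.84524536132812, 209.04299926757812), (46.141807556152344, 98.38590240478516), 74.47589111328125)
scene stand 0.73 [300.2, 215.0] ((300.2642822265625, 210.833251953125), (45.63962173461914, 82.97570037841797), 35.272422790527344)
scene stand 0.41 [299.8, 212.0] ((301.1049499511719, 207.0804443359375), (39.5215950012207, 77.13853454589844), 37.47617721557617)
scene foot_grip 0.53 [317.3, 185.0] ((320.2500305175781, 183.25001525878906), (6.363960266113281, 12.727920532226562), 45.0)
[ 1.18989475e-01  3.41208787e-01  1.86652861e+00 -1.14122557e-05
  9.33826249e-01 -1.59917276e-01]
```

View pics/w2.png

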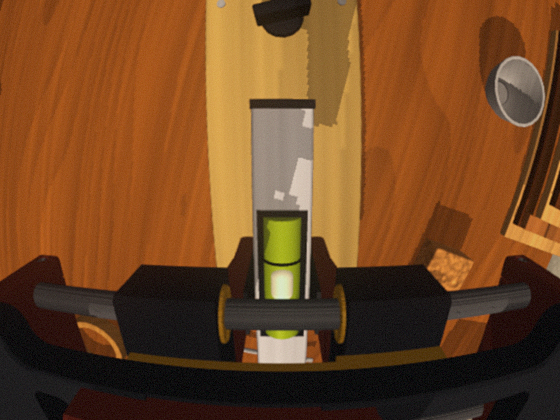

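The level is in the grip and roughly parallel to the deck. The deck edges are at columns 209 and 361 (row 100), and the knob is at (281,15) with its wing running almost across the deck. Next I'll check the deck alignment.

Run:
```python
from h import *
np.set_printoptions(precision=4,suppress=True)
im=cv2.imread('pics/w2.png'); hsv=cv2.cvtColor(im,cv2.COLOR_BGR2HSV)
L=[];Rr=[]
for r in range(20,240,20):
    h=hsv[r,:,0].astype(int); ok=np.where((np.abs(h-20)<6)&(hsv[r,:,1]<190)&(hsv[r,:,2]>90))[0]; ok=ok[(ok>180)&(ok<400)]
    if len(ok): 
        a=atz('wrist',(ok.min(),r),.055);b=atz('wrist',(ok.max(),r),.055);L.append(a);Rr.append(b);print(r,ok.min(),ok.max(),a[:2],b[:2],np.linalg.norm(a-b))
for P in(L,Rr):
    P=np.array(P)[:,:2];v=cv2.fitLine(P.astype(np.float32),cv2.DIST_HUBER,0,.001,.001).ravel();print(np.degrees(np.arctan2(v[1],v[0])),v[2:])
print('knob',tri([ray('wrist',(281.5,12)),ray('top',(198,218)),ray('scene',(319,180.5))]), atz('wrist',(281.5,12),.09),atz('wrist',(281.5,30),.067))
print('screws',atz('wrist',(221,4),.055),atz('wrist',(341,3),.055))
t=cv2.imread('pics/top1.png')[170:260,170:300]; cv2.imwrite('pics/crop2.png',cv2.resize(t,(780,540),interpolation=2))
```

```text
20 205 358 [0.4146 0.2177] [0.5475 0.2559] 0.13822708248268345
40 205 359 [0.4206 0.1988] [0.5533 0.237 ] 0.13817630567456674
60 205 360 [0.4261 0.1805] [0.5592 0.2189] 0.13850623396521292
80 206 360 [0.4323 0.1628] [0.5643 0.2009] 0.13735414205482732
100 206 361 [0.4373 0.1452] [0.5703 0.1835] 0.13841660871112996
120 206 361 [0.4421 0.1276] [0.5755 0.1661] 0.13890967131361953
140 207 361 [0.4476 0.1103] [0.581  0.1488] 0.13883142803471554
160 208 361 [0.453  0.0929] [0.5866 0.1314] 0.13910761062914284
180 209 360 [0.4582 0.0751] [0.5916 0.1135] 0.13878902139729873
200 211 360 [0.4644 0.0573] [0.5978 0.0956] 0.13883118085646018
220 212 359 [0.4696 0.0385] [0.6035 0.0769] 0.13922837658508608
-72.95993 [0.4428 0.1262]
-72.62151 [0.5777 0.1591]
knob (array([0.481 , 0.2335, 0.0757]), [0.0010296761509987417, 0.001254755864396233, 0.0002264076804624898]) [0.4832 0.2293 0.09  ] [0.4856 0.2208 0.067 ]
screws [0.4243 0.2362 0.055 ] [0.5283 0.2671 0.055 ]
```

View pics/crop2.png

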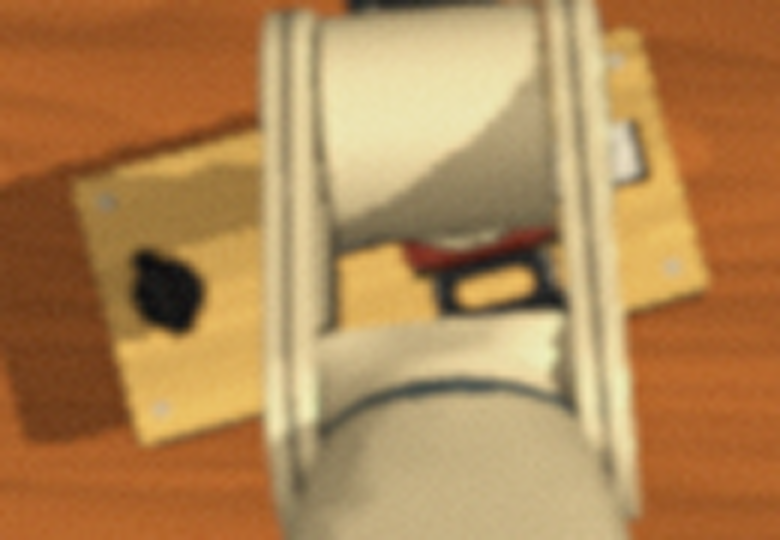

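The deck direction is 107.2°, width 139 mm and height about 55 mm, all as described. The spot works out at (0.530, 0.076) from both the knob and the hinge end. I'll lower slowly.

{"method": "carry_out", "body": {"deltas": [[[0, 0.002, 0.03], [0, 0, -0.023], 1], [[0, 0.004, 0.06], [0, 0, -0.023], 1], [[0, 0.004, 0.085], [0, 0, -0.023], 1], [[0, 0.004, 0.098], [0, 0, -0.023], 1], [[0, 0.004, 0.103], [0, 0, -0.023], 1], [[0, 0.004, 0.106], [0, 0, -0.023], 1], [[0, 0.004, 0.108], [0, 0, -0.023], 1], [[0, 0.004, 0.109], [0, 0, -0.023], 1], [[0, 0.004, 0.109], [0, 0, -0.023], 1]]}}

```text
t: 7.68
eef_pos: [0.531, 0.0761, 0.074]
tool_rot: [0.593, 0.805, 0.0, 0.0]
contact_force: [0.2, -0.1, -1.2]
width: 0.288
finger_force: 30.0
```

{"method": "carry_out", "body": {"deltas": [[[0, 0, 0.001], [0, 0, 0], 1], [[0, 0, 0.002], [0, 0, 0], 1], [[0, 0, 0.003], [0, 0, 0], 1], [[0, 0, 0.003], [0, 0, 0], 1]]}}

```text
t: 8.18
eef_pos: [0.5308, 0.0761, 0.0706]
tool_rot: [0.593, 0.805, -0.0, -0.0]
contact_force: [-0.2, -0.2, -1.1]
width: 0.291
finger_force: 30.0
```

{"method": "carry_out", "body": {"deltas": [[[0, 0, 0.001], [0, 0, 0], 1], [[0, 0, 0.0015], [0, 0, 0], 1], [[0, 0, 0.002], [0, 0, 0], 1], [[0, 0, 0.002], [0, 0, 0], 1]]}}

```text
t: 8.68
eef_pos: [0.5309, 0.0763, 0.069]
tool_rot: [0.593, 0.805, 0.0, 0.0]
contact_force: [-1.9, 2.4, 5.0]
width: 0.296
finger_force: 30.0
```

Contact at the expected deck height, about 56 mm. Releasing and backing up.

{"method": "carry_out", "body": {"deltas": [[[0, 0, 0], [0, 0, 0], 0.2], [[0, 0, 0], [0, 0, 0], -0.2], [[0, 0, 0], [0, 0, 0], -0.4], [[0, 0, 0], [0, 0, 0], -0.4], [[0, 0, -0.03], [0, 0, 0], -0.4], [[0, 0, -0.08], [0, 0, 0], -0.4], [[-0.02, 0, -0.13], [0, 0, 0], -0.6], [[-0.02, 0, -0.15], [0, 0, 0], -1], [[-0.02, 0, -0.15], [0, 0, 0], -1]]}}

```text
t: 9.8
eef_pos: [0.5378, 0.0569, 0.2202]
tool_rot: [0.593, 0.805, 0.001, 0.001]
contact_force: [-0.5, -0.4, -0.3]
width: 0.98
finger_force: 0.0
```

Run:
```python
from h import *
im=look('w3.png',['level','foot_grip','vial_mid','bubble_mid'])
```

```text
t 9.8 p [0.5378 0.0569 0.2202] yaw 107.28641360189205 F [-0.5 -0.4 -0.3] w 0.9799749186040739
level 0.69 [266.1 115.4] 30561 ((279.5, 130.99996948242188), (138.99996948242188, 261.99993896484375), 0.0)
level 0.58 [281.8 171.9] 5054 ((280.5, 174.5), (173.0, 31.0), 90.0)
foot_grip 0.85 [275.9   7.7] 1067 ((279.0, 14.0), (28.0, 50.0), 90.0)
foot_grip 0.36 [300.1 330.6] 19 ((298.5, 331.5), (7.0, 3.0), -0.0)
vial_mid 0.71 [282.2 171.8] 5171 ((281.0, 174.5), (175.0, 32.0), 90.0)
bubble_mid 0.56 [279.6 190.1] 156 ((280.0, 189.0), (16.0, 10.0), 90.0)
```

View pics/w3.png

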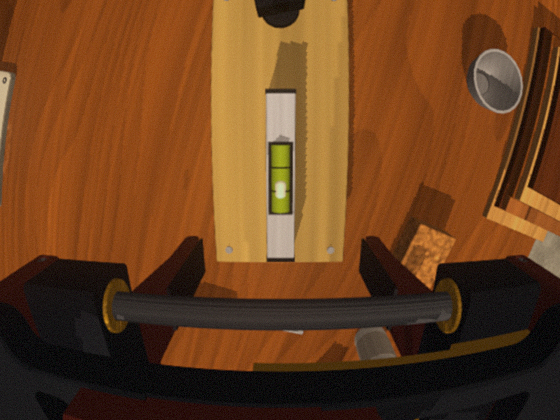

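The level lies lengthwise on the deck, with its top at columns 267–295 and rows 91–259. The vial is at rows 142–214 and the bubble at (280,189), on the hinge side, so the foot end is low as expected. Next I'll view the knob and vial together from above.

{"method": "carry_out", "body": {"deltas": [[[0.04, 0, 0], [0, 0, 0], -1], [[0.08, 0, 0], [0, 0, 0], -1], [[0.085, 0, 0], [0, 0, 0], -1], [[0.085, 0, 0], [0, 0, 0], -1]]}}

```text
t: 10.55
eef_pos: [0.5112, 0.1382, 0.218]
tool_rot: [0.592, 0.806, -0.001, -0.0]
contact_force: [0.1, -0.3, 0.1]
width: 1.0
finger_force: 0.0
```

Run:
```python
from h import *
im=look('w4.png',['foot_grip','vial_mid','bubble_mid'])
c=im[:300,200:360,::-1]; cv2.imwrite('pics/crop4.png',cv2.resize(cv2.rotate(c,cv2.ROTATE_90_CLOCKWISE),(800,427),interpolation=2))
```

```text
t 10.55 p [0.5112 0.1382 0.218 ] yaw 107.37143773726119 F [ 0.1 -0.3  0.1] w 1.000111530537091
foot_grip 0.73 [280.6  90.3] 1367 ((281.6941223144531, 88.32005310058594), (43.60373306274414, 42.437583923339844), 30.465543746948242)
vial_mid 0.93 [283.7 239.3] 3420 ((282.5, 256.5), (155.0, 29.0), 90.0)
bubble_mid 0.55 [280.7 277.5] 127 ((282.0, 278.0), (14.0, 10.0), 90.0)
bubble_mid 0.3 [387.2 342.1] 654 ((399.71649169921875, 317.1513977050781), (35.74966049194336, 82.59913635253906), 26.221969604492188)
```

View pics/crop4.png

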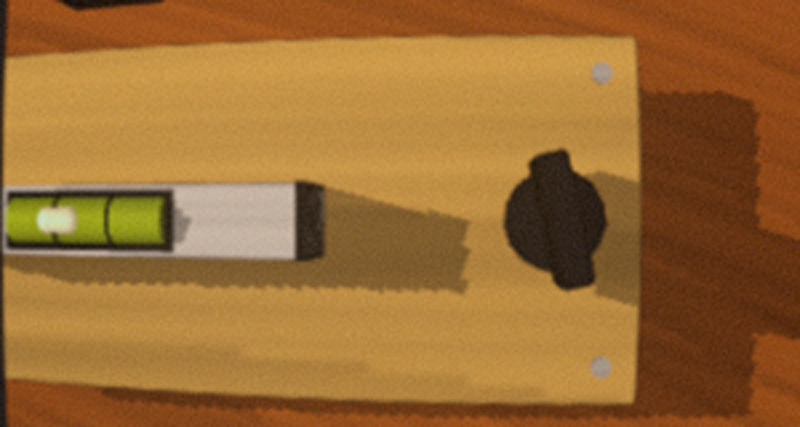

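The crop shows the wing running from (549,152) to (575,288), nearly across the deck. The vial lines are at x≈55 and 107 and the bubble is at x≈56, about 10 mm towards the hinge.

Run:
```python
from h import *
np.set_printoptions(precision=4,suppress=True)
q=lambda X,Y:(200+(Y-.5)/2.667,299-(X-.5)/2.667)
s=arm.sense();M=R.from_quat(s['tool_rot']).as_matrix()
a=atz('wrist',q(549,152),.095);b=atz('wrist',q(575,288),.095);d=b-a
print(a,b,np.linalg.norm(d),np.degrees(np.arctan2(d[1],d[0])),(a+b)/2)
k=tri([ray('wrist',q(562,219)),ray('top',(198,218)),ray('scene',(319,180.5))]);print('knob',k)
u=np.array([-.2957,.9553,0])
l=[atz('wrist',q(x,220),.104)@u for x in(55,107,56)];print('vial u',l,'off mm',1e3*(l[2]-(l[0]+l[1])/2)*21/(1e3*(l[1]-l[0])))
m=(a+b)/2; 
print('disc',atz('wrist',q(555,222),.067)); print('tool shift to wing mid',M.T@(m-s['eef_pos']))
print(s['joints'])
```

```text
[0.4632 0.223  0.095 ] [0.5027 0.2444 0.095 ] 0.04494946440489226 28.43948184446554 [0.483  0.2337 0.095 ]
knob (array([0.481 , 0.2341, 0.075 ]), [0.0017293502998440163, 0.0016067235943243885, 0.0002470826271805695])
vial u [np.float64(-0.09338331684380491), np.float64(-0.0730197946918223), np.float64(-0.0929803242517901)] off mm -10.084411558612086
disc [0.4836 0.2342 0.067 ]
tool shift to wing mid [0.1006 0.0011 0.1235]
[ 0.2398  0.2895  1.8432 -0.0002  1.0092 -0.061 ]
```

{"method": "carry_out", "body": {"deltas": [[[0.03, 0, 0], [0, 0, -0.18], -0.4], [[0.06, 0.001, 0], [0, 0, -0.36], -0.4], [[0.09, 0.001, 0.02], [0, 0, -0.54], -0.4], [[0.1, 0.001, 0.04], [0, 0, -0.72], -0.4], [[0.1, 0.001, 0.06], [0, 0, -0.9], -0.4], [[0.1, 0.001, 0.07], [0, 0, -1.08], -0.4], [[0.1, 0.001, 0.08], [0, 0, -1.26], -0.4], [[0.1, 0.001, 0.08], [0, 0, -1.44], -0.4], [[0.1, 0.001, 0.08], [0, 0, -1.62], -0.4], [[0.1, 0.001, 0.08], [0, 0, -1.763], -0.4]]}}

```text
t: 12.0
eef_pos: [0.4832, 0.2332, 0.1386]
tool_rot: [-0.246, 0.969, -0.0, 0.0]
contact_force: [0.4, -0.1, 0.5]
width: 0.701
finger_force: 0.0
```

Run:
```python
from h import *
im=look('w5.png',['foot_grip'])
print(arm.sense()['joints'], arm.sense()['tool_rot'])
c=im[150:350,180:380,::-1]; cv2.imwrite('pics/crop5.png',cv2.resize(c,(500,500),interpolation=2))
```

```text
t 12.0 p [0.4832 0.2332 0.1386] yaw -151.45990009137756 F [ 0.4 -0.1  0.5] w 0.7010567342549633
foot_grip 0.89 [286.7 218.5] 2210 ((288.8857116699219, 222.013427734375), (66.88860321044922, 47.842994689941406), 62.74467086791992)
[ 4.27723023e-01  4.11908684e-01  1.88557098e+00 -8.59563361e-05
  8.44007990e-01 -1.63712200e+00] [-2.44547411e-01  9.69637334e-01 -2.21614306e-05  5.74181186e-05]
```

View pics/crop5.png

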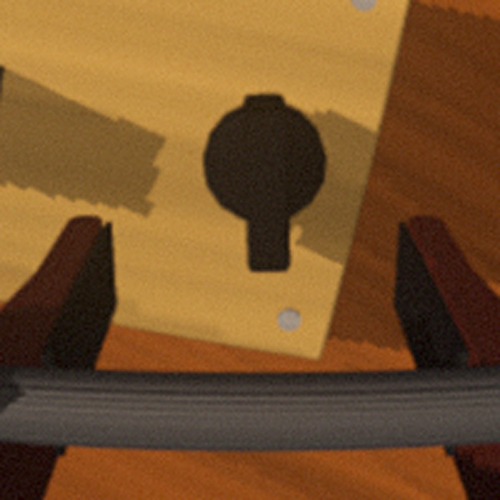

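The wing is aligned with the fingers in this view and sits about 3 mm to +y of their middle. I'll correct that, go down and pinch.

{"method": "carry_out", "body": {"deltas": [[[0, 0.0025, 0.02], [0, 0, 0], -0.4], [[0, 0.0025, 0.045], [0, 0, 0], -0.4], [[0, 0.0025, 0.062], [0, 0, 0], -0.4], [[0, 0.0025, 0.068], [0, 0, 0], -0.4], [[0, 0.0025, 0.068], [0, 0, 0], 1], [[0, 0.0025, 0.068], [0, 0, 0], 1], [[0, 0.0025, 0.068], [0, 0, 0], 1], [[0, 0.0025, 0.068], [0, 0, 0], 1], [[0, 0.0025, 0.068], [0, 0, 0], 1], [[0, 0.0025, 0.068], [0, 0, 0], 1]]}}

```text
t: 13.35
eef_pos: [0.4817, 0.236, 0.0709]
tool_rot: [-0.245, 0.97, -0.0, 0.0]
contact_force: [0.4, -2.2, 2.1]
width: 0.135
finger_force: 29.9
```

{"method": "carry_out", "body": {"deltas": [[[0, 0, 0], [0, 0, 0], 1], [[0, 0, 0], [0, 0, 0], 1], [[0, 0, 0], [0, 0, 0], 1], [[0, 0, 0], [0, 0, 0], 1]]}}

```text
t: 13.85
eef_pos: [0.4817, 0.236, 0.0709]
tool_rot: [-0.245, 0.97, -0.0, 0.0]
contact_force: [0.3, -4.2, 5.1]
width: 0.137
finger_force: 29.9
```

{"method": "carry_out", "body": {"deltas": [[[0, 0, -0.0005], [0, 0, 0.1], 1], [[0, 0, -0.001], [0, 0, 0.26], 1], [[0, 0, -0.0015], [0, 0, 0.42], 1], [[0, 0, -0.002], [0, 0, 0.58], 1], [[0, 0, -0.0025], [0, 0, 0.74], 1], [[0, 0, -0.003], [0, 0, 0.9], 1], [[0, 0, -0.0032], [0, 0, 1.06], 1], [[0, 0, -0.0036], [0, 0, 1.2], 1], [[0, 0, -0.004], [0, 0, 1.3], 1], [[0, 0, -0.004], [0, 0, 1.3], 1]]}}

```text
t: 15.1
eef_pos: [0.4816, 0.2346, 0.0747]
tool_rot: [0.392, 0.92, -0.001, 0.0]
contact_force: [2.1, -11.9, 6.2]
width: 0.137
finger_force: 30.0
```

Run:
```python
from h import *
im=look('w6.png',['vial_mid','bubble_mid'])
print(arm.sense()['joints'][5],arm.sense()['moment'])
```

```text
t 15.1 p [0.4816 0.2346 0.0747] yaw 133.7868526325621 F [  2.1 -11.9   6.2] w 0.13692013458831598
vial_mid 0.32 [524.   40.7] 6208 ((524.4332885742188, 44.88113021850586), (167.11181640625, 60.19876480102539), 49.91379928588867)
-0.33101641725816294 [-2.13360057 -0.66047364 -0.02269432]
```

View pics/w6.png

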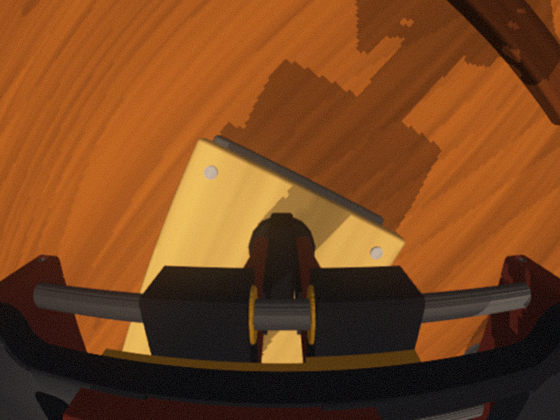

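The pinch holds: the knob turned 1.30 rad with the grip, and the level isn't visible from here. I'll turn the remaining 0.38 rad, easing the side force a little, then release and rise to the earlier viewpoint. From here I'll measure the bubble numerically, because the ten views are used up.

{"method": "carry_out", "body": {"deltas": [[[-0.0007, -0.0007, -0.0005], [0, 0, 0.15], 1], [[-0.0007, -0.0007, -0.001], [0, 0, 0.3], 1], [[-0.0007, -0.0007, -0.0012], [0, 0, 0.38], 1], [[-0.0007, -0.0007, -0.0012], [0, 0, 0.38], 1], [[-0.0007, -0.0007, -0.0012], [0, 0, 0.38], 0.4], [[-0.0007, -0.0007, -0.0012], [0, 0, 0.38], 0], [[-0.0007, -0.0007, -0.0012], [0, 0, 0.38], -0.2], [[-0.0007, -0.0007, -0.0012], [0, 0, 0.38], -0.2]]}}

```text
t: 16.25
eef_pos: [0.4814, 0.2353, 0.0758]
tool_rot: [0.559, 0.829, -0.0, -0.0]
contact_force: [-0.2, -0.3, 1.0]
width: 0.553
finger_force: 0.0
```

{"method": "carry_out", "body": {"deltas": [[[0, 0, -0.04], [0, 0, 0], -0.2], [[0, 0, -0.09], [0, 0, 0], -0.4], [[-0.05, -0.004, -0.13], [0, 0, 0.04], -0.6], [[-0.1, -0.008, -0.144], [0, 0, 0.082], -0.8], [[-0.15, -0.012, -0.144], [0, 0, 0.082], -1], [[-0.187, -0.0145, -0.144], [0, 0, 0.082], -1], [[-0.187, -0.0145, -0.144], [0, 0, 0.082], -1], [[-0.187, -0.0145, -0.144], [0, 0, 0.082], -1]]}}

```text
t: 17.25
eef_pos: [0.5379, 0.0568, 0.2197]
tool_rot: [0.592, 0.806, -0.0, -0.0]
contact_force: [-0.2, 0.1, -0.7]
width: 0.999
finger_force: 0.0
```

```bash
cat >> h.py <<'E'
def bubble(f):
    """profile along image rows down the vial centre (tool x = image -row); returns offset mm (+ to foot)"""
    im=look(f,['bubble_mid','vial_mid']).astype(float)
    return prof(im)
def prof(im):
    im=im.astype(float)
    hsv=cv2.cvtColor(im.astype(np.uint8),cv2.COLOR_RGB2HSV)
    g=((hsv[...,0]>28)&(hsv[...,0]<45)&(hsv[...,1]>150)&(hsv[...,2]>60)).astype(np.uint8)
    g[:, :200]=0; g[:,360:]=0; g[300:]=0
    y,x=np.where(g); c=int(round(np.median(x))); print('vial rows',y.min(),y.max(),'col',c)
    rows=range(y.min()-3,y.max()+4); p=im[:,c-4:c+5].mean(1); b=im[:,c-4:c+5,2].mean(1)
    for r in rows: print(r,np.round(p[r]).astype(int).tolist(),end='; ')
    print()
E
python3 - <<'E'
from h import *
print('before');prof(cv2.imread('pics/w3.png')[:,:,::-1])
print('now');bubble('w7.png')
E
```

```text
before
vial rows 145 213 col 280
142 [67, 54, 44]; 143 [47, 35, 26]; 144 [65, 59, 26]; 145 [118, 121, 31]; 146 [151, 156, 32]; 147 [157, 163, 32]; 148 [157, 162, 32]; 149 [157, 163, 34]; 150 [156, 162, 32]; 151 [156, 162, 32]; 152 [156, 162, 32]; 153 [156, 162, 31]; 154 [155, 161, 31]; 155 [156, 162, 30]; 156 [157, 163, 33]; 157 [155, 160, 29]; 158 [155, 162, 31]; 159 [156, 161, 30]; 160 [155, 161, 30]; 161 [156, 161, 33]; 162 [156, 161, 29]; 163 [156, 160, 28]; 164 [158, 165, 34]; 165 [157, 163, 32]; 166 [136, 141, 27]; 167 [89, 87, 25]; 168 [99, 100, 25]; 169 [149, 154, 29]; 170 [157, 163, 29]; 171 [156, 162, 30]; 172 [154, 160, 28]; 173 [156, 161, 32]; 174 [155, 162, 32]; 175 [155, 160, 27]; 176 [155, 161, 30]; 177 [154, 160, 27]; 178 [156, 162, 30]; 179 [155, 161, 33]; 180 [157, 158, 53]; 181 [171, 160, 94]; 182 [187, 172, 126]; 183 [202, 191, 147]; 184 [206, 202, 158]; 185 [207, 207, 164]; 186 [208, 209, 164]; 187 [207, 208, 163]; 188 [207, 208, 163]; 189 [207, 208, 163]; 190 [207, 208, 163]; 191 [204, 205, 161]; 192 [208, 208, 164]; 193 [207, 208, 163]; 194 [208, 209, 165]; 195
[... 1492 characters left out ...]
 [205, 207, 162]; 184 [205, 208, 163]; 185 [206, 210, 167]; 186 [205, 210, 169]; 187 [198, 205, 159]; 188 [182, 189, 120]; 189 [163, 170, 60]; 190 [156, 161, 30]; 191 [150, 156, 26]; 192 [117, 119, 25]; 193 [78, 75, 24]; 194 [113, 116, 25]; 195 [152, 157, 31]; 196 [156, 162, 31]; 197 [155, 161, 29]; 198 [155, 161, 31]; 199 [153, 159, 28]; 200 [154, 160, 28]; 201 [154, 159, 29]; 202 [154, 160, 29]; 203 [153, 159, 28]; 204 [153, 159, 28]; 205 [153, 159, 28]; 206 [154, 159, 29]; 207 [154, 159, 27]; 208 [155, 161, 31]; 209 [153, 160, 29]; 210 [154, 160, 32]; 211 [153, 159, 27]; 212 [155, 161, 29]; 213 [152, 159, 29]; 214 [123, 125, 27]; 215 [97, 89, 57]; 216 [147, 131, 119]; 217 [192, 173, 157];
```

The lines are at rows 169.2 and 193.1 (middle 181.1) and the bubble spans 170.9–188.5 (middle 179.7). That puts it about 1.2 mm towards the foot, inside the limits, and the 10 mm shift matches the 1.68 rad turn. Next I'll shut the fingers and come down on the bare top face on the hinge side of the vial, so the camera can still see the bubble.

{"method": "carry_out", "body": {"deltas": [[[-0.015, 0, 0], [0, 0, 0], 1], [[-0.031, 0, 0.01], [0, 0, 0], 1], [[-0.031, 0, 0.03], [0, 0, 0], 1], [[-0.031, 0, 0.05], [0, 0, 0], 1], [[-0.031, 0, 0.07], [0, 0, 0], 1], [[-0.031, 0, 0.09], [0, 0, 0], 1], [[-0.031, 0, 0.103], [0, 0, 0], 1], [[-0.031, 0, 0.11], [0, 0, 0], 1], [[-0.031, 0, 0.115], [0, 0, 0], 1], [[-0.031, 0, 0.115], [0, 0, 0], 1]]}}

```text
t: 18.65
eef_pos: [0.5477, 0.0268, 0.1049]
tool_rot: [0.592, 0.806, 0.0, 0.0]
contact_force: [0.1, -1.3, -0.5]
width: 0.01
finger_force: 0.0
```

Run:
```python
from h import *
bubble('w8.png')
```

```text
t 18.65 p [0.5477 0.0268 0.1049] yaw 107.36225408549743 F [ 0.1 -1.3 -0.5] w 0.010442675243766367
bubble_mid 0.84 [275.9 157.2] 547 ((279.0, 156.5), (31.0, 18.0), 90.0)
vial_mid 0.82 [280.4 122. ] 11267 ((280.0, 134.0), (250.0, 52.0), 90.0)
vial rows 99 217 col 279
96 [49, 41, 33]; 97 [44, 37, 29]; 98 [47, 39, 29]; 99 [84, 84, 34]; 100 [139, 146, 37]; 101 [163, 171, 37]; 102 [165, 174, 38]; 103 [164, 172, 38]; 104 [162, 171, 36]; 105 [164, 171, 39]; 106 [163, 171, 36]; 107 [164, 172, 38]; 108 [164, 171, 38]; 109 [163, 172, 37]; 110 [164, 172, 36]; 111 [164, 171, 35]; 112 [164, 171, 37]; 113 [163, 171, 37]; 114 [162, 171, 36]; 115 [162, 170, 35]; 116 [162, 170, 34]; 117 [163, 171, 35]; 118 [163, 172, 37]; 119 [163, 172, 37]; 120 [164, 170, 38]; 121 [163, 170, 37]; 122 [161, 170, 34]; 123 [162, 171, 36]; 124 [163, 171, 36]; 125 [162, 170, 37]; 126 [162, 171, 36]; 127 [163, 171, 34]; 128 [162, 170, 36]; 129 [162, 170, 35]; 130 [161, 169, 31]; 131 [163, 171, 35]; 132 [162, 170, 36]; 133 [162, 169, 34]; 134 [164, 171, 35]; 135 [163, 170, 31]; 136 [162, 171, 35]; 137 [133, 139, 31]; 138 [6
[... 968 characters left out ...]
, 31]; 186 [120, 125, 25]; 187 [120, 125, 28]; 188 [117, 122, 27]; 189 [115, 120, 27]; 190 [115, 120, 26]; 191 [116, 119, 26]; 192 [113, 117, 27]; 193 [113, 116, 28]; 194 [112, 117, 25]; 195 [113, 117, 29]; 196 [112, 115, 26]; 197 [113, 117, 24]; 198 [113, 116, 26]; 199 [113, 117, 27]; 200 [111, 115, 24]; 201 [112, 117, 26]; 202 [113, 117, 26]; 203 [112, 117, 25]; 204 [111, 115, 23]; 205 [113, 118, 27]; 206 [113, 115, 26]; 207 [113, 117, 25]; 208 [112, 116, 26]; 209 [113, 116, 26]; 210 [111, 116, 26]; 211 [111, 116, 25]; 212 [112, 117, 25]; 213 [112, 116, 25]; 214 [113, 117, 25]; 215 [113, 118, 26]; 216 [94, 94, 25]; 217 [59, 56, 22]; 218 [59, 50, 41]; 219 [104, 93, 82]; 220 [139, 125, 112];
```

The bubble is at +1.3 mm in this closer view too. I'll creep down to contact.

{"method": "carry_out", "body": {"deltas": [[[0, 0, 0.002], [0, 0, 0], 1], [[0, 0, 0.004], [0, 0, 0], 1], [[0, 0, 0.005], [0, 0, 0], 1], [[0, 0, 0.006], [0, 0, 0], 1], [[0, 0, 0.006], [0, 0, 0], 1]]}}

```text
t: 19.42
eef_pos: [0.5475, 0.0268, 0.0988]
tool_rot: [0.592, 0.806, -0.0, -0.0]
contact_force: [-0.8, 0.9, -0.9]
width: 0.005
finger_force: 0.0
```

{"method": "carry_out", "body": {"deltas": [[[0, 0, 0.0005], [0, 0, 0], 1], [[0, 0, 0.001], [0, 0, 0], 1], [[0, 0, 0.0015], [0, 0, 0], 1], [[0, 0, 0.0015], [0, 0, 0], 1]]}}

```text
t: 19.92
eef_pos: [0.5475, 0.0268, 0.0975]
tool_rot: [0.592, 0.806, -0.0, 0.0]
contact_force: [-0.6, -0.6, 1.5]
width: 0.008
finger_force: 0.9
```

{"method": "carry_out", "body": {"deltas": [[[0, 0, 0.0003], [0, 0, 0], 1], [[0, 0, 0.0006], [0, 0, 0], 1], [[0, 0, 0.0006], [0, 0, 0], 1]]}}

```text
t: 20.3
eef_pos: [0.5477, 0.0268, 0.0974]
tool_rot: [0.592, 0.806, 0.0, 0.0]
contact_force: [-2.5, 0.5, 8.2]
width: 0.009
finger_force: 4.0
```

About 8 N at the expected top height. I'll check the bubble after a settling pause.

{"method": "carry_out", "body": {"deltas": [[[0, 0, 0], [0, 0, 0], 1], [[0, 0, 0], [0, 0, 0], 1], [[0, 0, 0], [0, 0, 0], 1], [[0, 0, 0], [0, 0, 0], 1], [[0, 0, 0], [0, 0, 0], 1]]}}

```text
t: 20.92
eef_pos: [0.5476, 0.0268, 0.0974]
tool_rot: [0.592, 0.806, 0.0, 0.0]
contact_force: [-2.6, 0.4, 7.5]
width: 0.007
finger_force: 4.0
```

Run:
```python
from h import *
im=look('w9.png',['bubble_mid']).astype(float)
p=im[:,275:284].mean(1)
g,b=p[:,1],p[:,2]
dk=lambda a,z:(lambda w,r:(w*r).sum()/w.sum())(np.clip(100-g[a:z],0,None),np.arange(a,z))
rows=np.arange(100,230)
print([(int(r),int(g[r])) for r in rows if g[r]<100])
br=[r for r in rows if b[r]>95]; print('bubble',br[0],br[-1],(br[0]+br[-1])/2)
```

```text
t 20.925 p [0.5476 0.0268 0.0974] yaw 107.36125324617066 F [-2.6  0.4  7.5] w 0.007266988051395767
bubble_mid 0.92 [278.5 159.7] 620 ((279.0, 158.5), (33.0, 20.0), 90.0)
[(139, 49), (140, 73), (182, 53), (183, 47), (184, 94), (221, 75), (222, 49), (223, 87)]
bubble 142 229 185.5
```

Pressing steadily at about 7.5 N. The lines' middle is at row 161 and the bubble at 158.4, a 1.3 mm offset within the 2.5 mm limit. Handing in.

```bash
python3 -c "
from bench import arm
print(arm.sign_off())"
```

```text
the job is handed in; nothing more can be done
None
```

The job is handed in at about 21 s: the level lies on the deck, the bubble is about 1.3 mm from centre (limit 2.5 mm), and the closed fingers still press it down with about 7.5 N.

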